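# Slide the locked camera carriage up to its end stop

## Robot

A 6-joint arm with a two-finger parallel gripper is mounted at the origin on the work surface. World frame = base frame: x ahead of the robot, y to its left, z up, the work surface at z = 0. Lengths are in mm, angles in rad, forces in N, time in s.
With the tool pointing down it reaches from about 350 to 775 mm from the base axis. Payload 7.3 kg.
Tool frame: the origin (TCP) lies at the very end of the fingers, on their centre line; the grasp point (between the pads) lies 19 mm behind it; x points along the fingers, z is the direction in which the jaws open and shut, and the axes are right-handed (so a half turn about x gives the same grasp; the last joint's range is limited). The gripper opens to 92 mm and grips with 3 to 60 N. Pads are 19 mm wide; open, the fingers measure 130 mm over their backs; the gripper's body (75 mm by 190 mm) begins 47 mm behind the grasp point.
Start: joints at [-1.4, 0.342, 1.524, -0, 1.275, -0.146], TCP at [163.574, -498.887, 226.741] pointing down, gripper open.
Joint ranges: [-2.53, 2.53], [-0.77, 2.02], [0.04, 2.7], [-1, 4.14], [0.28, 2.66], [-3.11, 3.11]. Speed limits (rad/s): [2.57, 2.57, 3.14, 3.14, 3.14, 3.14].

## Interface

Orientations are given as [roll, pitch, yaw] about the fixed x, y, z axes, in that order (R = Rz(yaw) Ry(pitch) Rx(roll)).
In Python, from plant import * gives the robot as it stands.
- The arm moves only by the tool carry_out, never from a script. Its argument "rows" is a list of rows, each a list of 4 numbers: the shift along the world's x, y, z in mm, then the turn about the world's z in degrees. In form: [[x, y, z, twist], ...]. A call has 1 to 20 rows; each row is the pose to reach, as a shift and turn from the pose measured when the call began; what a row does not reach only later rows make up. A row lasts 1/12 s, in which the tool goes at most 41.7 mm and 7.16 degrees, less where a joint would pass 70% of its speed; a pose out of reach is approached as far as the arm can. A call with a gripper value outside its range is refused whole. "hand" is the finger opening in mm, from 0 to 91.8, set as the call begins (left out, the last holds). The fingers move at their own pace and stop on an object; the grip force is fixed at half the most. Time passes only in rows, so rows that repeat a pose let the fingers close. It gives the time, the measured TCP pose, the force and the opening at its end, in the units of the state.
- get_obs(): the state, without advancing time (a new reading comes with each control period).
- capture(name): name is "side" or "top"; returns the picture (400x640x3 uint8, red, green, blue); there is no depth.
- camera_info(name): a dict with "camera_matrix" (3x3 intrinsics, pixels), "dist" ([k1, k2, p1, p2, k3] as OpenCV has them; the pictures are not rectified), "pose" (4x4, takes a point from camera to world coordinates). Camera axes: x right, y down, z forward; pixel columns grow to the right and rows downward; lengths in mm; the calibration is good to about 2 mm. A picture is of the moment at which its call begins. camera_info takes no time and is no camera call.
- close_job(): hands the job in, once; it reports no verdict.
The state is a dict: "time": time; "joint_positions": joint angles; "dq": joint speeds; "tau": joint torques, N m; "tool_pos": TCP position; "tcp_rot": TCP orientation; "contact_force": force on the tool from outside, world axes, zero at the start; "moment": the same for the moment, N m; "grip_width": finger opening in mm.
Only numpy, scipy, OpenCV 4.12 (cv2) and the standard library are available. Lean on these libraries where they do the work, as an engineer would, in place of code of your own. Each camera call takes 0.05 s, during which the arm holds its last target. There are 200 camera calls.

## Task

Press the lock button on the camera carriage down with a fingertip and, keeping it down all the way, push the carriage along its rail towards the dotted calibration board until it stands fully against the end stop; then let the button come up so that the carriage is locked there, and move clear. Do not touch the camera itself, and do not move any of the other things on the table.

Things in the scene. Friction and masses are not known exactly. Their poses are not given: they have to be found in the camera images.
- rail: Aluminium slide rail fixed to the table, 60 mm wide, top 36 mm above the table. Origin on the table in its middle line; it runs along its own y from -196 to +320 mm, z up. The carriage slides towards +y. End stop: dark steel block 50 mm wide, 20 mm long, top 58 mm high, face at y = 195 mm. Beyond it, at y = 300 mm, the white dotted board, 170 mm wide, top 190 mm high.
- carriage (a joint): Position of the carriage along the rail's +y, in m: 0 is the end far from the board, 0.22 is against the end stop (end of travel). It starts between 0 and 0.09, locked (about 3 mm of play) until the lock button is pressed down; then it slides with about 1.5 N of friction and stays where it is left.
- lock_button (a joint): How far the lock button is pressed, in m: 0 is up (locked), 0.008 fully down. Its spring takes 4 N to start moving and 8 N fully down. It frees the carriage beyond 0.004 and counts as held down beyond 0.005. Let go, it drops into the nearest notch of a rack (every 10 mm along the rail, one of them at the end stop) and comes fully up only there.
- button_top (a point): Centre of the flat top of the round steel lock button (32 mm across) at the rear of the carriage. 66 mm above the table when up, 58 mm when fully down; moves with the button and the carriage. The button is surrounded by a grey collar 44 mm across, 56 mm high.
- carriage_front (a point): Middle of the front face (towards the end stop) of the black carriage, 45 mm above the table; it meets stop_face when fully home. Carriage 76 mm wide, 115 mm long, upper face 52 mm high; the button's axis is 85 mm behind this face. 55 mm behind it is the back of an upright aluminium bracket (60 mm wide, 8 mm thick, top 104 mm high), which may be pushed against.
- stop_face (a point): Middle of the end stop's face, 45 mm above the table; fixed to the rail.
- camera: Grey camera head on the carriage, in front of the bracket: 38 to 66 mm ahead of the button's axis, 90 mm wide (rail's x), from 73 to 99 mm above the table, three lenses facing the board. Its origin lies on the table under the button's axis; its y is the rail's y. Not to be touched.
- tape_roll: Roll of green tape lying flat, 84 mm across, 25 mm high. Loose; origin at its underside on the table. Not to be moved.
- screwdriver: Screwdriver lying on the table. Loose; origin at its underside on the table. Not to be moved.
- lens_cap: Black lens cap lying flat, 40 mm across, 12 mm high. Loose; origin at its underside on the table. Not to be moved.
- controller: White hand controller lying on the table, about 130 mm long, 46 mm high. Loose; origin at its underside on the table. Not to be moved.
- mug: White mug, 80 mm across, 90 mm high. Loose; origin at its underside on the table. Not to be moved.
- carton: Upright cardboard carton, 60 x 90 x 170 mm. Loose; origin at its underside on the table. Not to be moved.

How it is judged (in metres and radians):
On the way, in this order (a step that is already met when the one before it is completed fails the run):
1. the lock button is pressed down with the carriage still at its starting place (value of joint lock_button above 0.005 m and distance of carriage_front from where it was at the start of the episode below 0.02 m), for 0.1 s.
2. the carriage is against the end stop with the button still held down (value of joint lock_button above 0.005 m and value of joint carriage above 0.216 m), for 0.2 s.
At the end, for the whole second after the job is handed in: The carriage stands against the end stop (within 4 mm), at rest, with the lock button up again (within 1.5 mm) (value of joint carriage above 0.216 m and value of joint lock_button below 0.0015 m and velocity of joint carriage between -0.005 and 0.005 m/s); the robot touches nothing.
It fails at once if the button is not held down while the carriage is away from its start (more than 20 mm) and short of the stop (by more than 8 mm) (value of joint lock_button below 0.0045 m and value of joint carriage below 0.212 m and distance of carriage_front from where it was at the start of the episode above 0.02 m).
It fails at once if the robot touches the camera (more than 2 N) (contact force between any of the fingers, the arm and camera above 2 N).
It fails at once if another thing on the table is moved by more than 20 mm (distance of any of tape_roll, screwdriver, lens_cap, controller, mug, carton from where it was at the start of the episode above 0.02 m).
It also fails if it takes over 38 s, if anything falls off the work surface, if the arm or the gripper's body presses on something with over 40 N, if the wrist force passes 120 N, or if a joint passes its speed limit or range.

## Working session

There is one attempt and no reset: what is moved stays moved. The work goes in short steps, Python scripts to look and compute and a tool call to move; the robot and the scene stay as the last step left them, time stands still between calls to the robot, and variables do not carry over. Pictures are saved under pics/ and viewed, about 8 in all and at most 12, crops included, and the job is handed in when it is done.

Besides the shell and the picture viewer there is one more tool, called after "Emit:" in YAML: its name, and indented under it one key for each argument. carry_out: Moves the arm, as the interface text tells. Its arguments: {"type":"object","properties":{"rows":{"type":"array"},"hand":{"type":"number"}},"required":["rows"]}

```bash
mkdir -p pics; python3 - <<'E'
from plant import *
import cv2
o=get_obs();print(o)
for n in("side","top"):
    cv2.imwrite(f"pics/{n}0.png",capture(n)[:,:,::-1]);print(camera_info(n))
E
```

```text
{'time': 0.0, 'joint_positions': array([-1.39998115e+00,  3.42762644e-01,  1.52498939e+00,  5.12118264e-06,
        1.27539354e+00, -1.46009264e-01]), 'dq': array([ 0.00022083,  0.00163474,  0.00072777, -0.00040777, -0.00066746,
        0.00083259]), 'tau': array([-5.58552238e-04, -4.31242812e+01, -2.44221586e+01,  7.18661374e-02,
        5.59503108e-02, -1.02998317e-04]), 'tool_pos': array([ 163.51464212, -498.47349513,  226.03388183]), 'tcp_rot': array([2.99242997, 1.56924339, 1.73845659]), 'contact_force': array([-0.38695538,  0.19341684,  0.31939013]), 'moment': array([-0.02420952, -0.01978655,  0.00398104]), 'grip_width': 91.64501959686577}
{'camera_matrix': array([[363.10807573,   0.        , 321.52049728],
       [  0.        , 363.10807573, 201.38866195],
       [  0.        ,   0.        ,   1.        ]]), 'dist': array([-0.06207147,  0.        ,  0.        ,  0.        ,  0.        ]), 'pose': array([[-9.92589400e-01, -8.92298973e-02,  8.24882364e-02,
         4.92239684e+02],
       [-1.19767678e-01,  6.03615773e-01, -7.88228204e-01,
         8.64819186e+02],
       [ 2.05423210e-02, -7.92266384e-01, -6.09829476e-01,
         7.35237960e+02],
       [ 0.00000000e+00,  0.00000000e+00,  0.00000000e+00,
         1.00000000e+00]])}
{'camera_matrix': array([[494.96003015,   0.        , 320.09568656],
       [  0.        , 494.96003015, 201.18626224],
       [  0.        ,   0.        ,   1.        ]]), 'dist': array([-0.04802321,  0.        ,  0.        ,  0.        ,  0.        ]), 'pose': array([[ 6.01785622e-03, -9.79401356e-01,  2.01833517e-01,
         2.64419353e+02],
       [-9.99981778e-01, -5.99044324e-03,  7.46646718e-04,
         5.64799918e+00],
       [ 4.77805416e-04, -2.01834332e-01, -9.79419560e-01,
         1.62454776e+03],
       [ 0.00000000e+00,  0.00000000e+00,  0.00000000e+00,
         1.00000000e+00]])}
```

View pics/top0.png

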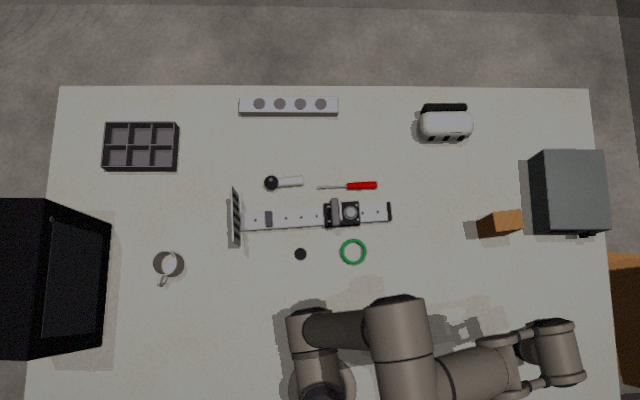

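View pics/side0.png

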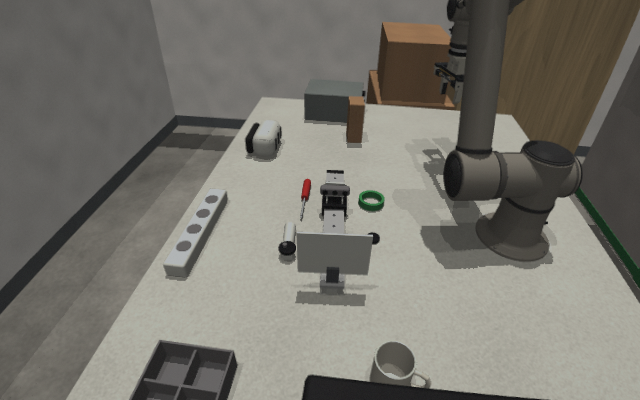

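The top view shows the rail from about (390,211) to (240,219). The board is at the left end (+y), the button is near (350,212), the camera is at about (335,212), and the stop is at about (268,219). I'll enlarge this area to measure it.

```bash
cat > h.py <<'E'
from plant import *
import cv2, numpy as np
def ray(n,uv,z):
    c=camera_info(n);P=c["pose"]
    u=cv2.undistortPoints(np.array([[uv]],float),c["camera_matrix"],c["dist"])[0,0]
    d=P[:3,:3]@[u[0],u[1],1];o=P[:3,3]
    return (o+d*(z-o[2])/d[2]).round(1)
def proj(n,p):
    c=camera_info(n);T=np.linalg.inv(c["pose"])
    return cv2.projectPoints(np.array([p],float),cv2.Rodrigues(T[:3,:3])[0],T[:3,3],c["camera_matrix"],c["dist"])[0].ravel().round(1)
E
python3 - <<'E'
import cv2
a=cv2.imread("pics/top0.png")[180:270,225:400]
cv2.imwrite("pics/c1.png",cv2.convertScaleAbs(cv2.resize(a,None,fx=4.5,fy=4.5,interpolation=cv2.INTER_CUBIC),alpha=1.3))
E
```

```text
(no output)
```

View pics/c1.png

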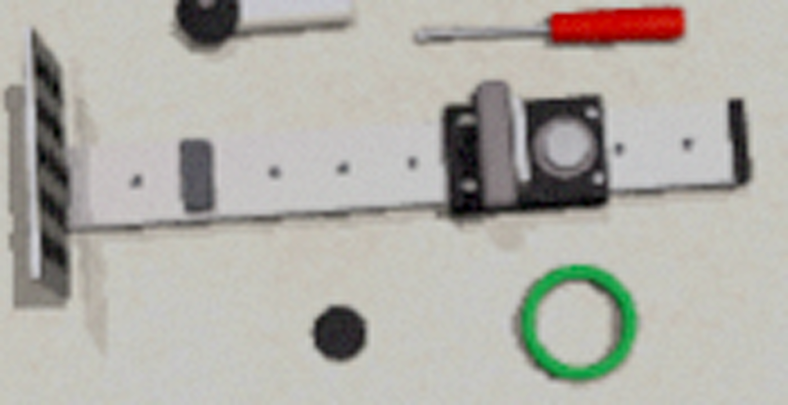

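The crop shows the button centre at about (566,146), the rail screws from (136,181) to (687,144), and the stop top spanning x 180–213 at y about 175. The carriage's front edge is near x=447.

```bash
python3 - <<'E'
from h import *
px=lambda u,v:((u+.5)/4.5-.5+225,(v+.5)/4.5-.5+180)
S=np.array([ray("top",px(*p),36) for p in[(136,181),(275,172),(342,168),(411,162),(620,149),(687,144)]])
vx,vy,x0,y0=cv2.fitLine(S[:,:2].astype(np.float32),cv2.DIST_L2,0,.01,.01).ravel()
if vy<0:vx,vy=-vx,-vy
print("dir",vx,vy,np.degrees(np.arctan2(vy,vx)),S[:,:2].tolist())
d=np.array([vx,vy]);l=np.array([vy,-vx]);c=np.array([x0,y0])
for n,p,z in[("btn",(566,146),66),("stopface",(213,175),58),("stopback",(180,175),58),("front",(447,160),52),("carr rear",(607,150),52),("railend",(741,141),40),("tape",(578,322),25),("screwtip",(420,36),5),("screwend",(684,22),25),("camL",(493,85),99),("camR",(496,205),99),("brk",(527,140),104)]:
    w=ray("top",px(*p),z)[:2];print(n,w,"along",((w-c)@d).round(1),"lat",((w-c)@l).round(1))
E
```

```text
dir -0.07416307 0.99724615 94.253136 [[528.5, 218.9], [535.8, 118.4], [539.0, 70.0], [543.7, 20.1], [554.2, -131.4], [558.2, -180.0]]
btn [550.7 -90.4] along -110.0 lat -0.7
stopface [529.6 161.1] along 142.4 lat -3.1
stopback [529.4 184.6] along 165.8 lat -1.5
front [542.5  -5.8] along -25.0 lat -2.6
carr rear [ 550.5 -120.6] along -140.1 lat -3.1
railend [ 559.9 -218.8] along -238.7 lat -1.0
tape [ 429.6 -100.7] along -111.3 lat -122.2
screwtip [644.7  14.4] along -12.4 lat 100.8
screwend [ 651.8 -180.7] along -207.5 lat 93.4
camL [587.7 -37.5] along -60.0 lat 40.1
camR [502.8 -39.6] along -55.8 lat -44.7
brk [547.8 -60.9] along -80.4 lat -1.4
```

```bash
python3 - <<'E'
from h import *
from scipy.spatial.transform import Rotation as R
o=get_obs();M=R.from_euler("xyz",o["tcp_rot"]).as_matrix();print(M.round(3),np.degrees(np.arctan2(M[1,2],M[0,2])),o["tool_pos"])
E
```

```text
[[-0.     0.95   0.311]
 [ 0.001  0.311 -0.95 ]
 [-1.     0.    -0.001]] -71.85100904576086 [ 163.51183621 -498.51441413  226.12936843]
```

Emit:
carry_out:
  rows:
    - [20,20,0,4]
    - [45,48,0,9]
    - [73,77,0,14]
    - [100,105,0,20]
    - [128,135,0,25]
    - [156,164,0,31]
    - [184,194,0,36]
    - [212,223,0,42]
    - [240,253,0,47]
    - [268,282,0,53]
    - [296,312,0,58]
    - [324,341,0,64]
    - [350,369,0,69]
    - [370,390,0,73]
    - [382,403,-20,76]
    - [387,408,-40,76.1]
    - [387,408,-60,76.1]
    - [387,408,-80,76.1]
    - [387,408,-80,76.1]
    - [387,408,-80,76.1]
  hand: 0

```text
time: 1.77
tool_pos: [549.8, -90.3, 145.3]
tcp_rot: [2.839, 1.567, 2.913]
contact_force: [0.3, -0.2, -0.3]
grip_width: 0.4
```

```bash
python3 - <<'E'
from h import *
from scipy.spatial.transform import Rotation as R
o=get_obs();M=R.from_euler("xyz",o["tcp_rot"]).as_matrix();print(np.degrees(np.arctan2(M[1,2],M[0,2])),o)
a,b=capture("top")[170:270,260:400],capture("side")[140:260,260:428]
f=lambda a:cv2.resize(a[:,:,::-1],(700,int(700*a.shape[0]/a.shape[1])),interpolation=cv2.INTER_CUBIC)
cv2.imwrite("pics/c2.png",cv2.resize(np.vstack([f(a),f(b)]),(400,571)) if 0 else np.hstack([cv2.resize(f(a),(400,286)),cv2.resize(f(b),(400,286))]))
print(proj("top",[551,-90.5,66]),proj("side",o["tool_pos"]))
E
```

```text
4.252759621127323 {'time': 1.7667, 'joint_positions': array([-3.00113030e-01,  4.78255579e-01,  1.54853203e+00, -3.36888163e-04,
        1.11903460e+00, -3.74187419e-01]), 'dq': array([-0.00582845, -0.03311069, -0.04171138,  0.00026654,  0.00751881,
        0.00151348]), 'tau': array([ 1.81539925e-01, -4.61380148e+01, -2.10842514e+01,  5.73248207e-02,
       -1.33272968e-02, -1.24329348e-03]), 'tool_pos': array([549.84816153, -90.28236617, 145.31908854]), 'tcp_rot': array([2.8387962 , 1.56655595, 2.9130183 ]), 'contact_force': array([ 0.28561181, -0.15363354, -0.26178491]), 'moment': array([-0.02362668, -0.16773965, -0.02576995]), 'grip_width': 0.402310662872706}
[350.4 212. ] [336.2 164.3]
```

View pics/c2.png

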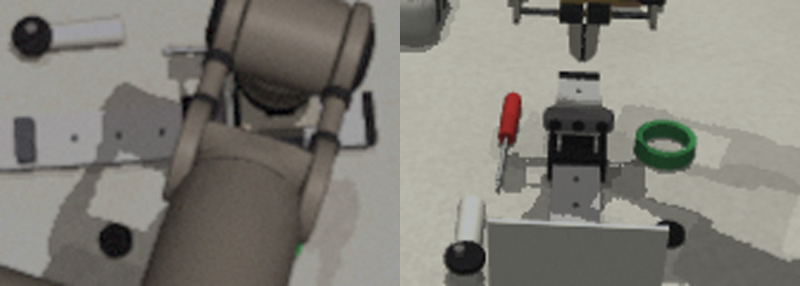

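The side crop shows the closed fingertips in line with the camera head and over the rail, well clear of everything. I'll descend to just above the button.

Emit:
carry_out:
  rows:
    - [1,0,-25,0]
    - [1,0,-50,0]
    - [1,0,-65,0]
    - [1,0,-72,0]
    - [1,0,-75,0]
    - [1,0,-75,0]
    - [1,0,-75,0]

```text
time: 2.45
tool_pos: [553.0, -91.2, 73.7]
tcp_rot: [-0.481, 1.568, -0.407]
contact_force: [0.1, 0.3, 0.8]
grip_width: 0.4
```

Emit:
carry_out:
  rows:
    - [0,0,-3,0]
    - [0,0,-6,0]
    - [0,0,-8,0]
    - [0,0,-10,0]
    - [0,0,-11,0]
    - [0,0,-12,0]
    - [0,0,-12,0]
    - [0,0,-12,0]

```text
time: 3.12
tool_pos: [553.4, -91.3, 62.2]
tcp_rot: [-0.457, 1.567, -0.384]
contact_force: [-0.1, -0.7, 4.5]
grip_width: 0.7
```

Emit:
carry_out:
  rows:
    - [-1,0,-2,0]
    - [-1,0,-4,0]
    - [-1,0,-5,0]
    - [-1,0,-6,0]
    - [-1,0,-6,0]
    - [-1,0,-6,0]

```text
time: 3.62
tool_pos: [553.6, -91.5, 58.2]
tcp_rot: [-0.4, 1.564, -0.326]
contact_force: [-1.4, -0.1, 14.8]
grip_width: 0.5
```

Emit:
carry_out:
  rows:
    - [0,1,-3,0]
    - [0,3,-3,0]
    - [-0.4,5,-3,0]
    - [-0.6,8,-3,0]
    - [-0.8,11,-3,0]
    - [-1,14,-3,0]
    - [-1,14,-3,0]
    - [-1,14,-3,0]

```text
time: 4.28
tool_pos: [552.9, -77.9, 58.0]
tcp_rot: [-0.464, 1.561, -0.39]
contact_force: [-7.3, 0.9, 24.5]
grip_width: 0.1
```

```bash
python3 - <<'E'
from h import *
a,b=capture("top")[180:260,225:400],capture("side")[140:260,260:428]
cv2.imwrite("pics/c3.png",np.vstack([cv2.resize(x[:,:,::-1],(560,h),interpolation=cv2.INTER_CUBIC) for x,h in((a,200),(b,400))]))
print(get_obs()["contact_force"])
E
```

```text
[-7.46314098  1.07727164 23.55778519]
```

View pics/c3.png

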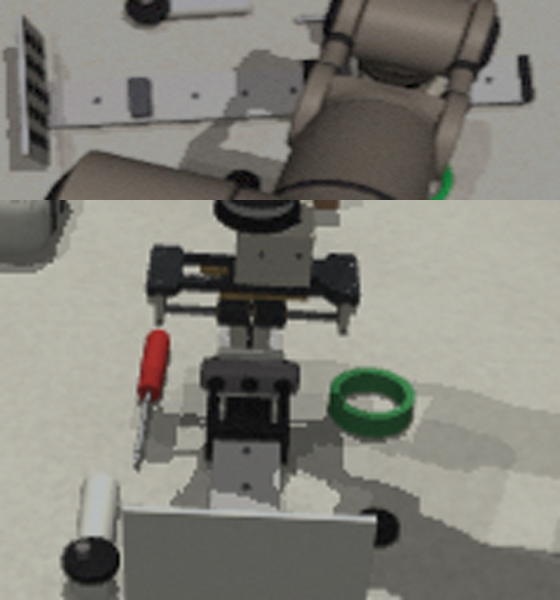

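The carriage front moved from column 323.9 to about 319.7, or roughly 13 mm, so the carriage is following with the button bottomed out. I'll keep pushing and ease off the sideways load.

Emit:
carry_out:
  rows:
    - [-1,2,-2.5,0]
    - [-2,5,-2.5,0]
    - [-2.5,9,-2.5,0]
    - [-3,13,-2.5,0]
    - [-3.3,18,-2.5,0]
    - [-3.7,23,-2.5,0]
    - [-4,28,-2.5,0]
    - [-4.4,33,-2.5,0]
    - [-4.7,37,-2.5,0]
    - [-5,40,-2.5,0]
    - [-5,40,-2.5,0]

```text
time: 5.3
tool_pos: [549.5, -37.9, 58.1]
tcp_rot: [-0.414, 1.557, -0.339]
contact_force: [-2.6, 0.9, 19.3]
grip_width: 0.4
```

Emit:
carry_out:
  rows:
    - [-0.5,3,-2.5,0]
    - [-1,7,-2.5,0]
    - [-1.5,12,-2.5,0]
    - [-2,17,-2.5,0]
    - [-2.4,22,-2.5,0]
    - [-2.8,27,-2.5,0]
    - [-3.2,32,-2.5,0]
    - [-3.6,37,-2.5,0]
    - [-4,42,-2.5,0]
    - [-4.4,47,-2.5,0]
    - [-4.8,52,-2.5,0]
    - [-5.2,57,-2.5,0]
    - [-5.6,62,-2.5,0]
    - [-6,67,-2.5,0]
    - [-6.4,72,-2.5,0]
    - [-6.8,77,-2.5,0]
    - [-7,80,-2.5,0]
    - [-7,80,-2.5,0]

```text
time: 6.8
tool_pos: [543.4, 42.4, 58.0]
tcp_rot: [-0.367, 1.553, -0.291]
contact_force: [-4.9, 0.1, 21.0]
grip_width: 0.3
```

```bash
python3 - <<'E'
from h import *
a,b=capture("top")[180:260,225:400],capture("side")[140:290,260:428]
cv2.imwrite("pics/c4.png",np.vstack([cv2.resize(x[:,:,::-1],(448,h),interpolation=cv2.INTER_CUBIC) for x,h in((a,200),(b,400))]))
E
```

```text
(no output)
```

View pics/c4.png

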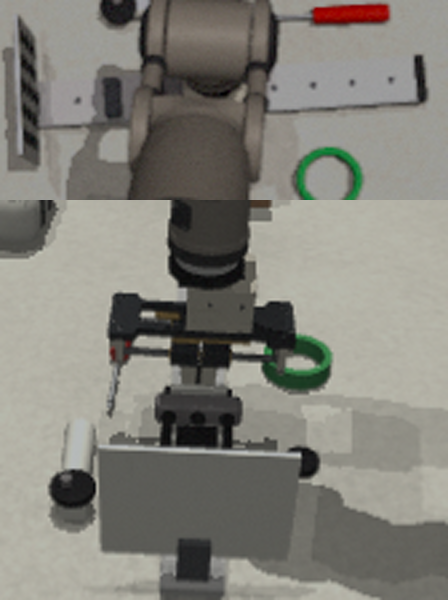

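The carriage is still following: the camera head has advanced along with the fingers and the finger-to-bracket gap looks unchanged. The remaining distance is about 35 mm, and I'll slow down near the stop.

Emit:
carry_out:
  rows:
    - [-0.5,3,-2.5,0]
    - [-1,7,-2.5,0]
    - [-1.4,11,-2.5,0]
    - [-1.8,15,-2.5,0]
    - [-2.1,19,-2.5,0]
    - [-2.4,23,-2.5,0]
    - [-2.6,26,-2.5,0]
    - [-2.8,28,-2.5,0]
    - [-3,30,-2.5,0]
    - [-3,30,-2.5,0]

```text
time: 7.73
tool_pos: [541.2, 72.5, 58.0]
tcp_rot: [-0.325, 1.551, -0.249]
contact_force: [-5.6, 0.7, 22.0]
grip_width: 0.2
```

Emit:
carry_out:
  rows:
    - [-0.1,1,-2.5,0]
    - [-0.2,2,-2.5,0]
    - [-0.3,3,-2.5,0]
    - [-0.4,4,-2.5,0]
    - [-0.5,5,-2.5,0]
    - [-0.6,6,-2.5,0]
    - [-0.6,6,-2.5,0]
    - [-0.6,6,-2.5,0]

```text
time: 8.4
tool_pos: [540.9, 77.9, 58.0]
tcp_rot: [-0.353, 1.549, -0.277]
contact_force: [-6.7, -3.0, 22.4]
grip_width: 0.4
```

Emit:
carry_out:
  rows:
    - [0,1,-3,0]
    - [0,2,-3,0]
    - [0,3,-3,0]
    - [0,4,-3,0]
    - [0,4,-3,0]
    - [0,4,-3,0]
    - [0,4,-3,0]

```text
time: 8.98
tool_pos: [541.1, 78.9, 58.0]
tcp_rot: [-0.521, 1.546, -0.444]
contact_force: [-9.2, -14.5, 28.1]
grip_width: 0.2
```

```bash
python3 - <<'E'
from h import *
a,b=capture("top")[190:240,225:325],capture("side")[170:290,260:428]
cv2.imwrite("pics/c5.png",np.vstack([cv2.resize(x[:,:,::-1],(500,h),interpolation=cv2.INTER_CUBIC) for x,h in((a,250),(b,350))]))
E
```

```text
(no output)
```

View pics/c5.png

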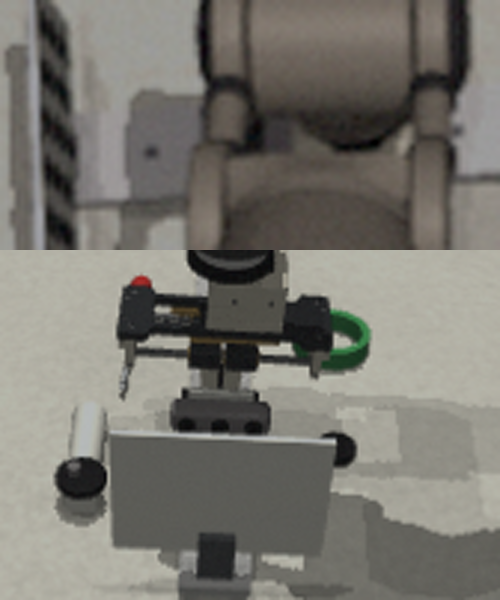

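The tool stalled at y≈79 with −14.5 N along y. Travel was about 170 mm, against 167–170 measured, so the carriage is at the stop with the button still at 58 mm. Now I'll lift straight up, keeping a slight forward bias.

Emit:
carry_out:
  rows:
    - [0,3,-1,0]
    - [0,2,1,0]
    - [0,1,3,0]
    - [0,0.5,5,0]
    - [0,0,8,0]
    - [0,0,12,0]
    - [0,0,20,0]
    - [0,0,40,0]
    - [0,0,70,0]
    - [0,0,100,0]
    - [0,0,130,0]
    - [0,0,150,0]
    - [-20,-40,150,0]
    - [-40,-75,150,0]
    - [-50,-115,150,0]
    - [-60,-150,150,0]
    - [-70,-190,150,0]
    - [-80,-230,150,0]
    - [-80,-230,150,0]
    - [-80,-230,150,0]

```text
time: 10.75
tool_pos: [460.4, -153.0, 208.1]
tcp_rot: [-0.52, 1.546, -0.447]
contact_force: [0.3, 0.3, 0.4]
grip_width: 0.3
```

Emit:
carry_out:
  rows:
    - [-15,-35,0,0]
    - [-35,-70,0,0]
    - [-55,-105,0,0]
    - [-70,-140,0,0]
    - [-85,-170,0,0]
    - [-90,-180,0,0]
    - [-90,-180,0,0]
    - [-90,-180,0,0]

```text
time: 11.42
tool_pos: [371.0, -331.8, 208.0]
tcp_rot: [-0.472, 1.547, -0.4]
contact_force: [-1.1, -0.9, -0.1]
grip_width: 0.3
```

```bash
python3 - <<'E'
from h import *
a,b=capture("top")[170:270,225:400],capture("side")[170:290,260:428]
cv2.imwrite("pics/c6.png",np.vstack([cv2.resize(x[:,:,::-1],(w,h),interpolation=cv2.INTER_CUBIC) for x,w,h in((a,788,450),)]))
print(get_obs()["contact_force"],get_obs()["tool_pos"])
E
```

```text
[ 1.01510398  0.54248753 -0.22033211] [ 371.30293827 -331.17544044  208.10066065]
```

View pics/c6.png

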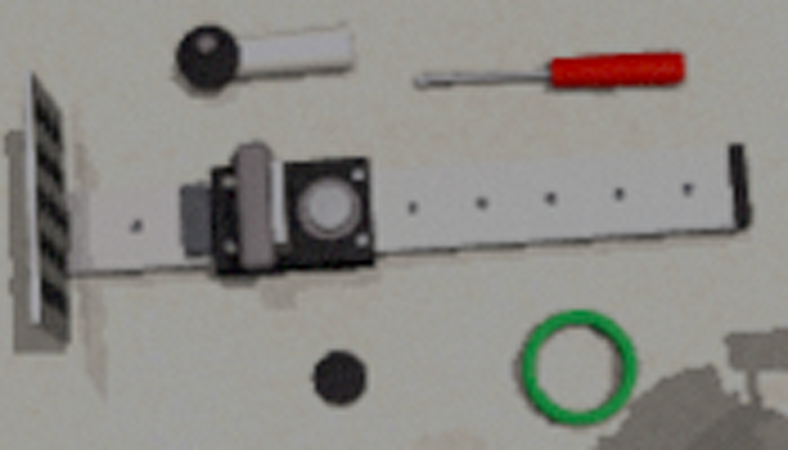

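The carriage front (column about 212) meets the stop face. The tape, cap and screwdriver are where they were, and the arm is clear.

```bash
python3 - <<'E'
from h import *
for z in(66,58):print(z,ray("top",((328.5)/4.5+224.5,(208.5)/4.5+169.5),z))
print(get_obs()["dq"].round(3)); print(close_job())
E
```

```text
66 [537.4  78.8  66. ]
58 [538.8  79.1  58. ]
[ 0.006 -0.001 -0.    -0.004 -0.    -0.006]
the job is handed in; nothing more can be done
None
```

I pressed the lock button down, pushed the carriage to the end stop with the button held down all the way, then lifted off and moved clear. The job is handed in at about 11.5 s of the 38 s allowed; it gives no verdict.

- **Button held down:** the fingertip stayed at about 58 mm, which is fully pressed, at every reading during the push, with 15–28 N on it.
- **At the stop:** the tool stalled with 14.5 N against it after about 170 mm of travel, against 167–170 mm measured beforehand. The last top view shows the carriage front touching the stop, and the button at y ≈ 79 mm matches the tool's position when it stalled.
- **Other things:** the tape, lens cap and screwdriver look unmoved in that view. The mug, controller and carton were outside it, but the arm never went near them. No contact with the camera showed in the readings or pictures.
- **Not confirmed:** I could not check directly that the button came fully up, because 8 mm of height is too small to see from the top camera. I infer it from the carriage standing at the end-stop notch. While pressing, the fingertip was about 3 mm off the button's centre sideways, with up to 9 N of side force, and this caused no visible trouble.

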